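Switch the phono preamplifier to mono behind its push-latch cover

ROBOT

A 7-joint arm with a two-finger parallel gripper is mounted at the origin on the work surface. World frame = base frame: x ahead of the robot, y to its left, z up, the work surface at z = 0. Lengths are in m, angles in rad, forces in N, time in s.
With the tool pointing down it reaches from about 0.425 to 1.025 m from the base axis. Payload 9.4 kg.
Tool frame: the origin (TCP) lies on the centre line of the jaws, within the pads' length; the fingertips stand 14 mm ahead of it and the grasp point (between the pads) lies 5 mm behind it; y points along the fingers, z is the direction in which the jaws open and shut, and the axes are right-handed (so a half turn about y gives the same grasp; the last joint's range is limited). The gripper opens to 85 mm and grips with 20 to 120 N. Pads are 22 mm wide; open, the fingers measure 114 mm over their backs; the gripper's body (76 mm by 85 mm) begins 54 mm behind the grasp point. The pads swing forward as they close: fully open they stand 13 mm farther back than shut.
Start: joints at [-1.318, 0.599, -0.003, 1.599, 0.002, 0.943, -0.08], TCP at [0.235, 0.686, 0.245] pointing down, gripper open.
Joint ranges: [-2.57, 2.57], [-0.35, 1.97], [-1.29, 1.29], [0.11, 2.56], [-1.05, 4.19], [0.11, 1.86], [-2.63, 2.63]. Speed limits (rad/s): [2.22, 2.22, 3.01, 3.01, 3.14, 3.14, 3.14].

INTERFACE

Orientations are given as [roll, pitch, yaw] about the fixed x, y, z axes, in that order (R = Rz(yaw) Ry(pitch) Rx(roll)).
In Python, from station import env gives the robot as it stands. Calls block until the motion is done:
- env.move_pose(position, orientation): joint-space move of the TCP to a pose.
- env.line_to(position, speed=0.15, rotation=None, until_force=None): straight line of the TCP; rotation=None keeps the orientation; speed is the mean speed in m/s. With until_force (N) it stops when the force on the tool has changed by that much, and returns True; else False.
- env.move_joints(angles): joint-space move.
- env.open_gripper() and env.close(newtons=None): open the fingers fully, or close them until they stop; newtons is the grip in N (None keeps the last).
- env.sleep(seconds).
- env.solve_ik(position, orientation): joint angles nearest the present ones, or None.
- env.read_camera(name): name is "scene" or "top" or "wrist"; returns a dict with "img" (420x560x3 uint8, red, green, blue), "range_z" (420x560 float32, m along the optical axis (not along the pixel's ray), 0 where there is no reading), "camera_matrix" (3x3 intrinsics, pixels), "extrinsics" (4x4, takes a point from world to camera coordinates); the wrist camera has in their place "tool_from_camera" (4x4, takes a point from camera to tool coordinates, whose origin is the TCP and whose axes are the tool frame's). Camera axes: x right, y down, z forward; pixel columns grow to the right and rows downward; lengths in m; the calibration is good to about 2 mm. A picture is of the moment at which its call begins: read the wrist's pose just before it.
A pose or a line that the arm cannot do raises env.IKError and nothing moves.
- env.job_done(): hands the job in, once; it reports no verdict.
Trained networks look in the newest picture that a camera, given by its name, has taken for a name from the list of things; names that differ only in an ending like _2 or _b are one class to them, and where a whole thing is asked for, a point or a joint stands for the part that bears it (a point fixed in the world has none). Each returns a list of dicts, best first, with "p" (0 to 1); they miss things now and then, are a little off and sometimes report something else, mostly with a low value. They report only what shows in the picture. A call takes as long as a camera call.
- env.find_in(camera, target): "position" ([x, y, z] in m, in world coordinates, good to about 4 mm: the middle of the surface that is visible of it).
- env.place_of(camera, target): "position" ([x, y, z] in m, in world coordinates, good to about 4 mm: a listed point, or the origin of a listed thing).
Readings, each from a call of its own:
- env.current_clock(): time.
- env.current_joints(): joint angles.
- env.current_joint_velocities(): joint speeds.
- env.current_joint_efforts(): joint torques, N m.
- env.current_tcp_pos(): TCP position.
- env.current_orientation(): TCP orientation.
- env.current_ft_force(): force on the tool from outside, world axes, zero at the start.
- env.current_wrist_torque(): the same for the moment, N m.
- env.current_gripper_width(): finger opening in m.
Only numpy, scipy, OpenCV 4.12 (cv2) and the standard library are available. Lean on these libraries where they do the work, as an engineer would, in place of code of your own. Each camera call takes 0.05 s, during which the arm holds its last target. There are 200 camera calls.

TASK

Set the phono preamplifier to mono: press down the front of its aluminium cover and let go so that it pops open, push the blue button inside fully in, then push the cover down again until it latches shut and stays shut by itself. Only press and push, gently, with the fingertips: grip nothing, do not press the red or the yellow button, and do not pick up or shift any of the things standing around.

Things in the scene. Friction and masses are not known exactly. Their poses are not given: they have to be found in the camera images.
- preamp: phono preamplifier, a dark grey box fixed to the table, 260 (x, depth) x 240 (y, width) x 70 mm high, with a bright face plate on its front (-x, towards the robot). Origin: centre of the underside; z up. In its top is a recess, x -104 to +24 mm, y -78 to +78 mm, floor at height 30 mm, closed by the cover; it holds three push buttons. Behind it the top is flat at height 70 mm
- cover (a joint): angle of the cover, rad: 0 latched shut, 1.75 fully open (just past upright), -0.05 pressed to its stop. Push latch: press the front of the shut cover 5 mm down to the stop (3 N) and let go, and a damped spring swings it open in about 1 s and holds it there. To shut it, push it over (up to 4 N), press its front to the same stop and let go: it rises 5 mm and stays latched. Never use over 60 N on it
- cover_press (a point): black round press mark, 18 mm across, on the outer (top) face of the cover: a bright aluminium plate 120 mm (hinge to front edge) x 148 mm wide x 6 mm, its top 77 mm above the table when shut. The mark is 15 mm behind the middle of the front edge, 105 mm from the hinge, and moves with the cover; z: outward normal of the outer face, x: from front edge to hinge, y: along the hinge
- cover_hinge (a point): middle of the hinge line along the rear edge of the cover, fixed on the preamp, 74 mm above the table: x horizontal to the rear, y along the hinge, z up. The outer face lies 3 mm outside the plane through this line; open, it faces to the rear and is pushed over from behind. A cam tongue 22 mm wide hangs under the middle of the front edge, to 36 mm below the top face
- blue_top (a point): centre of the top of the blue button (round cap, 20 mm across) in the recess: 52 mm above the table when out, 47 mm when fully in. The blue, red and yellow buttons stand in a row parallel to the hinge, 80 mm in front of it, 45 mm apart; which colour is where changes
- blue_button (a joint): how far the blue button is pushed in: 0 out, 0.005 m fully in. It needs about 3 N and stays where it is left
- red_top (a point): centre of the top of the red button's cap, the same size as the blue one
- red_button (a joint): how far the red button is pushed in (0 to 0.005 m); to be left out
- yellow_top (a point): centre of the top of the yellow button's cap, the same size as the blue one
- yellow_button (a joint): how far the yellow button is pushed in (0 to 0.005 m); to be left out
- adaptor: loose aluminium single-record adaptor, a cone 38 mm across and 16 mm high, standing on the flat rear part of the preamplifier's top, near one rear corner; origin: centre of its underside
- record_clamp: loose black record clamp, a stepped disc 76 mm across and 45 mm high, on the table; origin: centre of its underside
- gauge: loose black stylus gauge, 110 x 55 x 16 mm, flat on the table; origin: centre of its underside, x along its length
- cartridge_box: loose small blue and white box, 45 x 45 x 50 mm; origin: centre of its underside
- stylus_fluid: loose small amber bottle with a black cap, 32 mm across and 85 mm high; origin: centre of its underside
- record_brush: loose black record brush, 35 x 95 x 30 mm, long side along its y; origin: centre of its underside
- spirit_level: loose round spirit level, 40 mm across and 12 mm high; origin: centre of its underside

How it is judged:
By the outcome, as a careful person would: the job done as asked, in the order asked, and still so for the second after the job is handed in, with the robot touching nothing.
It also fails if it takes over 54 s, if anything falls off the work surface, if the arm or the gripper's body presses on something with over 40 N, if the wrist force passes 120 N, or if a joint passes its speed limit or range.

## Working session

There is one attempt and no reset: what is moved stays moved. The work goes in short steps, each a Python script; the robot and the scene stay as the last script left them, time stands still between calls to the robot, and variables do not carry over. Pictures are saved under pics/ and viewed, about 8 in all and at most 12, crops included, and the job is handed in when it is done.

```bash
ls; mkdir -p pics; python3 - <<'E'
from station import env
import cv2,numpy as np
for c in ("scene","top"):
    r=env.read_camera(c); cv2.imwrite(f"pics/{c}1.png",r["img"][:,:,::-1])
    np.set_printoptions(precision=3,suppress=True); print(c,r["camera_matrix"].tolist(),r["extrinsics"])
    for n in ("preamp","cover_press","cover_hinge","adaptor","record_clamp","gauge","cartridge_box","stylus_fluid","record_brush","spirit_level"):
        print(n,[(np.round(d["position"],3).tolist(),round(d["p"],2)) for d in env.place_of(c,n)[:2]])
print(env.current_clock(),env.current_orientation(),env.current_tcp_pos())
E
```

```text
pics
scene [[501.78928155938735, 0.0, 283.4437095732074], [0.0, 501.78928155938735, 207.1947512505161], [0.0, 0.0, 1.0]] [[-0.853  0.522  0.     0.501]
 [ 0.427  0.698 -0.575 -0.144]
 [-0.3   -0.49  -0.818  1.29 ]
 [ 0.     0.     0.     1.   ]]
preamp [([0.588, -0.141, 0.004], 0.65), ([0.547, 0.3, 0.001], 0.62)]
cover_press [([0.505, -0.16, 0.082], 0.93)]
cover_hinge [([0.609, -0.129, 0.076], 0.69)]
adaptor [([0.716, -0.195, 0.067], 0.68)]
record_clamp [([0.515, -0.4, -0.002], 0.91)]
gauge [([0.546, 0.301, 0.002], 0.71)]
cartridge_box [([0.704, 0.294, -0.002], 0.84)]
stylus_fluid [([0.377, -0.362, 0.0], 0.65), ([0.384, 0.293, 0.001], 0.35)]
record_brush [([0.664, -0.424, -0.002], 0.93)]
spirit_level []
top [[508.6482467699526, 0.0, 270.26891621237985], [0.0, 508.6482467699526, 210.90486089442308], [0.0, 0.0, 1.0]] [[ 0.006 -1.     0.009 -0.078]
 [-0.998 -0.007 -0.07   0.553]
 [ 0.07  -0.008 -0.998  1.436]
 [ 0.     0.     0.     1.   ]]
preamp [([0.586, -0.134, -0.002], 0.89)]
cover_press [([0.507, -0.163, 0.078], 0.88), ([0.709, -0.191, 0.07], 0.66)]
cover_hinge [([0.608, -0.131, 0.075], 0.89)]
adaptor [([0.71, -0.192, 0.071], 0.45)]
record_clamp [([0.518, -0.396, 0.001], 0.73)]
gauge [([0.55, 0.303, 0.002], 0.63)]
cartridge_box [([0.7, 0.297, -0.001], 0.66)]
stylus_fluid [([0.382, -0.362, -0.002], 0.51)]
record_brush [([0.666, -0.428, 0.003], 0.94)]
spirit_level [([0.386, 0.294, -0.001], 0.53)]
1.1 [-1.571 -0.    -0.33 ] [0.235 0.686 0.245]
```

View pics/top1.png

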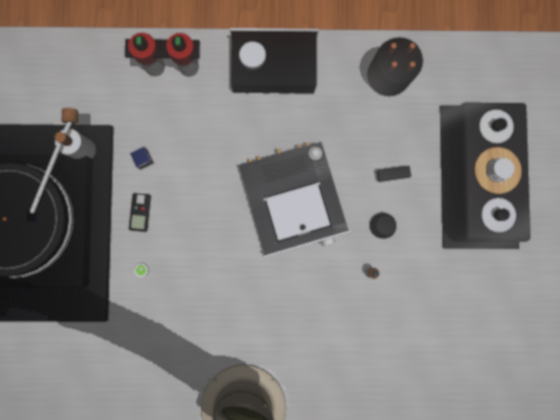

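View pics/scene1.png

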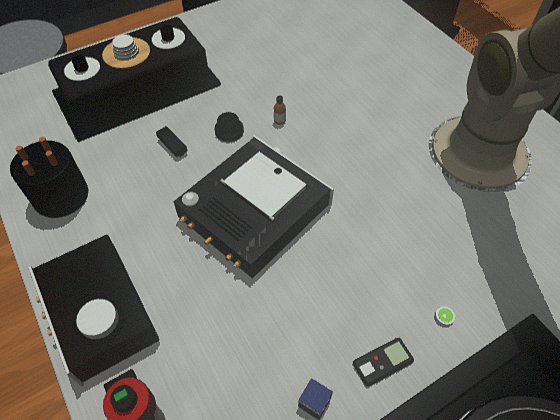

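The top view shows the preamp with its cover shut and the press mark at about (303,227). The adaptor is on the right rear corner at (315,153). The detections agree, and yaw is about 0.295. I'll refine the yaw from the cover outline, then move in and press.

```bash
cat > h.py <<'E'
from station import env
import cv2,numpy as np
np.set_printoptions(precision=4,suppress=True)
def world(r,u,v,z):   # pixel -> world at known height z
    K,E=r["camera_matrix"],r["extrinsics"]; R,t=E[:3,:3],E[:3,3]
    d=R.T@np.linalg.inv(K)@[u,v,1]; o=-R.T@t
    return o+d*(z-o[2])/d[2]
E
python3 - <<'E'
from h import *
env.close(20)
W=[]
r=env.read_camera("top"); g=cv2.cvtColor(r["img"],cv2.COLOR_RGB2GRAY)
m=np.zeros_like(g); m[175:250,255:340]=(g[175:250,255:340]>150)
n,l,s,c=cv2.connectedComponentsWithStats(m); k=1+np.argmax(s[1:,4]); 
cn=cv2.findContours((l==k).astype(np.uint8),0,2)[0][0]
P=np.array([world(r,u,v,.077)[:2] for u,v in cn[:,0]],np.float32)
q=cv2.minAreaRect(P); print(q, cv2.boxPoints(q))
env.move_pose([.507,-.162,.20],[-np.pi/2,0,.295])
print(env.current_tcp_pos(),env.current_gripper_width(),env.current_clock())
r=env.read_camera("wrist"); cv2.imwrite("pics/w1.png",r["img"][:,:,::-1]); print(r["tool_from_camera"])
print(env.place_of("wrist","cover_press"),env.place_of("wrist","cover_hinge"))
E
```

```text
((0.5485327243804932, -0.14848734438419342), (0.11990157514810562, 0.1467994898557663), 16.861957550048828) [[ 0.4699 -0.0956]
 [ 0.5125 -0.2361]
 [ 0.6272 -0.2013]
 [ 0.5846 -0.0609]]
[ 0.5074 -0.1614  0.2   ] 0.0003780612714085815 5.0417
[[-0.0008  0.9661  0.2581 -0.065 ]
 [ 0.0012 -0.2581  0.9661 -0.1292]
 [ 1.      0.001  -0.001  -0.0005]
 [ 0.      0.      0.      1.    ]]
[{'position': [0.5074, -0.1601, 0.0803], 'p': 0.76}] []
```

```bash
cat >> h.py <<'E'
yaw=.2945; c,s=np.cos(yaw),np.sin(yaw); U=np.array([c,s,0])
hinge=np.array([.6065,-.131,.074]); press=np.array([.506,-.1615,.077])
O=[-np.pi/2,0,yaw]
E
python3 - <<'E'
from h import *
env.line_to([.506,-.1615,.100],speed=.12)
print(env.line_to([.506,-.1615,.078],speed=.02,until_force=9),env.current_tcp_pos(),env.current_ft_force())
p=env.current_tcp_pos()
env.line_to(p-.10*U+[0,0,.10],speed=.25)
env.line_to(press-.10*U+[0,0,.20],speed=.25)
env.sleep(.5); print(env.current_clock())
for k in ("scene","top","wrist"):
    r=env.read_camera(k); cv2.imwrite(f"pics/{k}2.png",r["img"][:,:,::-1])
    for n in ("blue_top","red_top","yellow_top","cover_press"):
        print(k,n,[(np.round(d["position"],3).tolist(),round(d["p"],2)) for d in env.place_of(k,n)[:2]])
E
```

```text
True [ 0.5061 -0.1615  0.0866] [ 0.9535 -0.3568  3.0195]
8.6083
scene blue_top [([0.384, 0.292, 0.001], 0.55), ([0.542, -0.201, 0.05], 0.47)]
scene red_top [([0.517, -0.108, 0.054], 0.37)]
scene yellow_top [([0.529, -0.151, 0.053], 0.64)]
scene cover_press [([0.628, -0.124, 0.179], 0.88)]
top blue_top [([0.544, -0.194, 0.053], 0.41)]
top red_top [([0.515, -0.113, 0.053], 0.47), ([0.533, -0.152, 0.052], 0.22)]
top yellow_top [([0.531, -0.152, 0.053], 0.49)]
top cover_press [([0.63, -0.123, 0.179], 0.74)]
wrist blue_top [([0.545, -0.2, 0.053], 0.59)]
wrist red_top [([0.514, -0.111, 0.054], 0.39)]
wrist yellow_top []
wrist cover_press []
```

View pics/wrist2.png

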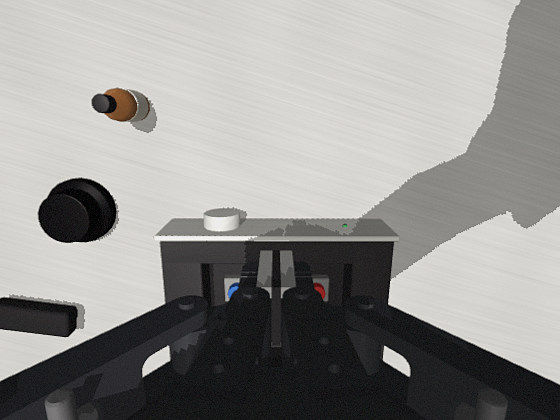

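View pics/scene2.png

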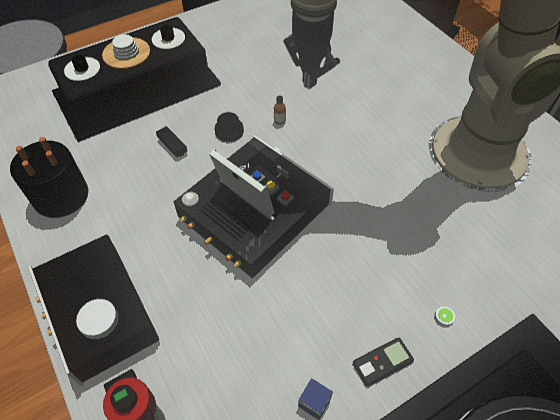

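The cover is open: in the scene view blue is at (257,175), yellow at (270,185) and red at (285,197). The networks' blue position of about (.543,-.198) matches the geometry, so I'll press it.

```bash
python3 - <<'E'
from h import *
b=hinge-.080*U+.045*np.array([s,-c,0])
print(b)
env.move_pose([b[0],b[1],.14],O)
env.line_to([b[0],b[1],.072],speed=.12)
print(env.line_to([b[0],b[1],.050],speed=.02,until_force=10),env.current_tcp_pos(),env.current_ft_force())
env.line_to([b[0],b[1],.15],speed=.2)
env.line_to(press-.10*U+[0,0,.20],speed=.25)
print(env.current_clock())
for k in ("scene","top"):
    r=env.read_camera(k); 
    if k=="scene": cv2.imwrite("pics/s3.png",cv2.resize(r["img"][120:290,160:350,::-1],None,fx=4,fy=4)[:600])
    for n in ("blue_top","red_top","yellow_top"):
        print(k,n,[(np.round(d["position"],4).tolist(),round(d["p"],2)) for d in env.place_of(k,n)[:2]])
E
```

```text
[ 0.543  -0.1973  0.074 ]
True [ 0.5433 -0.1974  0.0609] [-1.5049  1.3774 10.6886]
13.0083
scene blue_top [([0.5444, -0.2012, 0.0489], 0.46)]
scene red_top [([0.5181, -0.1086, 0.0504], 0.54)]
scene yellow_top [([0.6242, -0.1252, 0.1782], 0.6), ([0.5286, -0.1534, 0.0516], 0.45)]
top blue_top [([0.5406, -0.1952, 0.0442], 0.5)]
top red_top [([0.5138, -0.1139, 0.052], 0.51)]
top yellow_top [([0.5304, -0.1501, 0.0507], 0.45)]
```

View pics/s3.png

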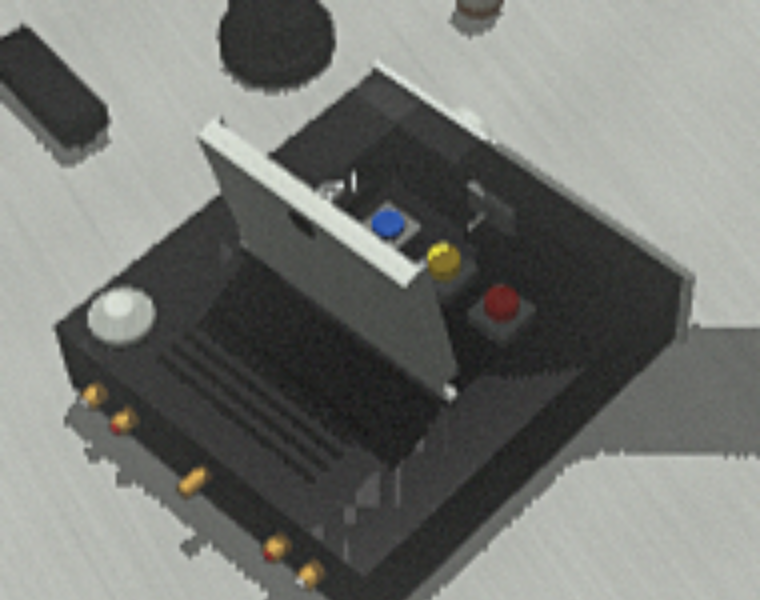

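Blue is fully in: TCP stopped at z 0.0609 against an expected 0.061, and red and yellow are still out. Next I'll go over the open cover and push it shut from behind along its arc.

```bash
python3 - <<'E'
from h import *
p=press-.10*U; 
env.line_to([p[0],p[1],.275],speed=.25)
a=hinge+.095*U
env.line_to([a[0],a[1],.275],speed=.25)
env.line_to([a[0],a[1],.175],speed=.2)
print(env.current_clock(),env.current_ft_force())
for th in np.r_[1.62,1.45,np.arange(1.25,.1,-.2),.06]:
    d=.085+.027*(1.62-th)/1.56
    ct,st=np.cos(th),np.sin(th)
    x=-d*ct+.003*st+.011; z=d*st+.003*ct+.014
    env.line_to(hinge+x*U+[0,0,z],speed=.1)
    f=env.current_ft_force(); print(round(th,2),round(x,3),round(z+.074,3),f)
    if np.linalg.norm(f)>30: print("ABORT"); break
else:
    q=env.current_tcp_pos()
    print(env.line_to([q[0],q[1],.080],speed=.02,until_force=9),env.current_tcp_pos(),env.current_ft_force())
print(env.current_clock())
E
```

```text
15.6583 [ 1.1233 -0.1948  0.6184]
1.62 0.018 0.173 [0.4359 0.3957 0.5085]
1.45 0.003 0.176 [ 0.9463 -0.0935  0.9873]
1.25 -0.015 0.176 [0.2578 0.3241 1.7738]
1.05 -0.034 0.172 [0.5496 0.5645 1.684 ]
0.85 -0.052 0.164 [1.0995 0.6845 1.7877]
0.65 -0.068 0.152 [-0.1302  0.4124  1.9675]
0.45 -0.082 0.136 [-0.4294  1.0804  1.7584]
0.25 -0.094 0.118 [-0.6731 -0.1762  2.0018]
0.06 -0.101 0.098 [0.0354 0.2656 2.6456]
True [ 0.5099 -0.1603  0.0864] [-1.3786 -0.1385  7.3001]
19.95
```

```bash
python3 - <<'E'
from h import *
q=env.current_tcp_pos()
print(env.line_to([q[0],q[1],.080],speed=.01,until_force=12),env.current_tcp_pos(),env.current_ft_force())
env.sleep(.2)
env.line_to([q[0],q[1],.20],speed=.1)
p=press-.12*U; env.line_to([p[0],p[1],.28],speed=.2)
env.sleep(1); print(env.current_clock(),env.current_ft_force())
for k in ("scene","top"):
    r=env.read_camera(k)
    if k=="scene": cv2.imwrite("pics/s4.png",r["img"][:,:,::-1])
    for n in ("cover_press","adaptor"): print(k,n,env.place_of(k,n)[:1])
E
```

```text
True [ 0.5099 -0.1603  0.0863] [-1.2875  0.4747  9.795 ]
23.6083 [0.3609 0.6475 0.662 ]
scene cover_press [{'position': [0.5087, -0.1617, 0.0849], 'p': 0.6}]
scene adaptor [{'position': [0.7148, -0.1964, 0.0676], 'p': 0.46}]
top cover_press [{'position': [0.5096, -0.1617, 0.0798], 'p': 0.93}]
top adaptor [{'position': [0.7134, -0.1962, 0.0703], 'p': 0.58}]
```

View pics/s4.png

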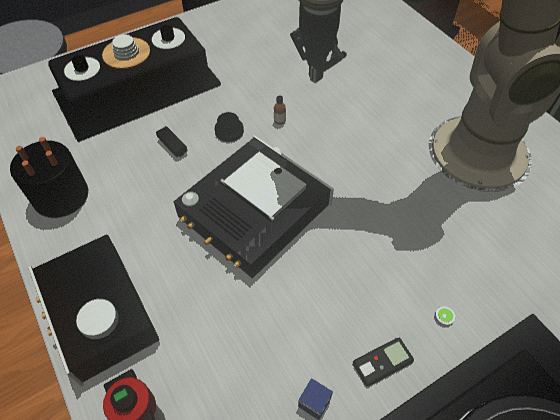

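The cover is shut with its press mark at (278,171), a full second and more after release. The arm is clear and everything around the preamp stands where it did.

```bash
python3 -c "
from station import env
env.job_done(); print(env.current_clock())"
```

```text
the job is handed in; nothing more can be done
the job is handed in; nothing more can be done
```

The preamp is set to mono and handed in at about 24 s, of the 54 s allowed. I pressed the cover's front so it popped open, pushed the blue button in, then pushed the cover over from behind and pressed it to its stop. All of this was done with closed fingertips at about 11 N or less.

- **Blue button:** the fingertip stopped with the TCP at z 0.0609 m, where fully in would be about 0.061 m. The networks' heights for blue afterwards varied (44 and 49 mm, within their 4 mm error), so this rests on the contact reading.
- **Red and yellow buttons:** the networks still put both caps at about 51 mm, so they look untouched.
- **Cover:** it was still shut in the picture taken more than 1 s after release, with the arm clear. The top camera put the press mark at 80 mm and the scene camera at 85 mm, where 77 mm is shut. The picture shows it lying flat.
- **Things around it:** nothing looks shifted in the last picture. The networks' adaptor position differed by up to 4 mm from before, which is within their error.

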